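# Take the left-hand nut off the pot-foot grinder

## Task

The disc of the little foot grinder is held by a big hexagon cap nut with a left-hand thread: it loosens CLOCKWISE, seen from above. Unscrew it, regrasping as you go and without forcing it, lift it off the spindle once it is free, and set it down without dropping it, upright (open end down), in the shallow square metal tray; leave the other things on the bench where they are.

Things in the scene. Friction and masses are not known exactly. Their poses are not given: they have to be found in the camera images.
- nut_center (a point): plain steel hexagon cap nut on top of the grinder: 44 mm across flats (51 across corners), 46 mm high plus a 4 mm dome, closed on top, open below, about 0.18 kg. Point on its axis, 23 mm above its underside; z is its axis (up, out of the dome), x is square to one pair of flats (other pairs at 60 degrees)
- nut_foot (a point): centre of that nut's open underside. Left-hand thread inside: the nut rises 16 mm per full clockwise turn (2.5 mm per rad), with about 2 mm axial and 1 mm sideways play. It frees after roughly 4.3 to 5.5 rad clockwise (varies), felt by a gentle upward pull: engaged, it stops dead; free, it lifts with only its weight. Turning too far does no harm
- seat (a point): spindle axis at the washer's top face, 96 mm above the bench, where the nut's underside starts; z up. The dark spring washer (56 mm across, 12 mm high) presses the nut up with about 10 N and follows it for 3 mm. The steel spindle (29 mm over its thread) ends 27 mm above this point, inside the nut
- grinder: the foot grinder, fixed to the bench and its spindle locked; origin at its underside on the spindle axis. Grey housing 200 x 200 mm, 60 mm high; round grey pan 192 mm across up to 72 mm; grey abrasive disc 150 mm across, its top 84 mm above the bench
- tray: shallow square aluminium parts tray, empty, fixed: 130 x 130 mm outside, walls 4 mm thick and 14 mm high; origin at the centre of its underside, inner floor about 4 mm above the bench, x and y along its sides. Its place and the bowl's are exchanged at random
- bowl: round terracotta bowl, 110 mm across, 50 mm high, loose: not the tray; origin at its underside
- tub: white open plastic tub, 100 mm across, 65 mm high; origin at its underside
- can: closed can, 72 mm across, 100 mm high; origin at its underside
- prop_tall: terracotta kiln prop, a cylinder 40 mm across, 90 mm high, standing; origin at its underside
- prop_short: pale kiln prop, a cylinder 48 mm across, 50 mm high, standing; origin at its underside
- brush: flat brush, 200 mm long, lying on the bench; origin near its middle
- rib: flat wooden rib, 90 x 50 x 8 mm, lying on the bench; origin at its underside
- small_nut: a small steel hexagon nut, 26 mm across flats, 20 mm high, loose on the bench beyond the grinder: not the one to unscrew; origin at its underside
Not all that is in view belongs to the job. Several things look just like the tray: the one meant starts farthest from the robot's base. What is shaped like the part that bears nut_center but pink is not meant.

How it is judged:
By the outcome, as a careful person would: the job done as asked, in the order asked, and still so for the second after the job is handed in, with the robot touching nothing.
It also fails if it takes over 72 s, if anything falls off the work surface, if the arm or the gripper's body presses on something with over 40 N, if the wrist force passes 120 N, or if a joint passes its speed limit or range.

## Robot

A 7-joint arm with a two-finger parallel gripper is mounted at the origin on the work surface. World frame = base frame: x ahead of the robot, y to its left, z up, the work surface at z = 0. Lengths are in m, angles in degrees, forces in N, time in s.
With the tool pointing down it reaches from about 0.4 to 0.9 m from the base axis. Payload 5.5 kg.
Tool frame: the origin (TCP) lies at the centre of the arm's flange, where the gripper is bolted on; the fingertips stand 178 mm ahead of it and the grasp point (between the pads) lies 159 mm ahead of it; z points along the fingers, y is the line along which they close (so a half turn about z gives the same grasp; the last joint's range is limited). The gripper opens to 92 mm and grips with 3 to 60 N. Pads are 19 mm wide; open, the fingers measure 130 mm over their backs; the gripper's body (75 mm by 190 mm) begins 47 mm behind the grasp point.
Start: joints at [-57.685, 28.699, -24.465, 88.831, 12.651, 65.22, -12.049], TCP at [0.193, 0.621, 0.405] pointing down, gripper open.
Joint ranges: [-164.97, 164.97], [-17.58, 116.51], [-87.97, 89.64], [11.32, 138.91], [-80.73, 260.73], [10.89, 115.49], [-147.41, 147.41]. Speed limits (degrees/s): [147.25, 147.25, 180, 180, 180, 180, 180].

## Interface

Orientations are given as a 3x3 rotation matrix whose columns are the frame's x, y, z axes.
In Python, from cell import bot gives the robot as it stands.
- The arm moves only by the shell command python3 -m crank 'ROWS' [FORCE]. ROWS is JSON, a list of rows, each a list of 3 entries, a list of its own where there are three numbers: the shift along the tool's x, y, z normalised to -1 to 1, where 1 is 0.25 m, then the turn about the tool's z normalised to -1 to 1, where 1 is 90 degrees, then the closure, from -1 (fully open) to 1 (shut), so that 0 is half open. In form: [[[x, y, z], spin, fingers], ...]. A call has 1 to 12 rows; each row is the pose to reach, as a shift and turn from the pose commanded when the call began, along the tool's axes at that moment; what a row does not reach only later rows make up. A row lasts 1/12 s, in which the tool goes at most 41.7 mm and 7.16 degrees, less where a joint would pass 70% of its speed; a pose out of reach is approached as far as the arm can. A call with a number of a shift or a turn outside -1 to 1 is refused whole. A call with a gripper value outside its range is refused whole. The fingers move at their own pace and stop on an object; FORCE is the grip in N (left out, the last holds). Time passes only in rows, so rows that repeat a pose let the fingers close. It gives the time, the measured TCP pose, the force, the opening and the grip force at its end, in the units of the state.
- bot.observe(): the state, without advancing time (a new reading comes with each control period).
- bot.snapshot(name): name is "scene" or "top" or "wrist"; returns the picture (384x512x3 uint8, red, green, blue); there is no depth.
- bot.get_calibration(name): a dict with "fx", "fy", "cx", "cy" (pixels), "dist" ([k1, k2, p1, p2, k3] as OpenCV has them; the pictures are not rectified), "rvec" (rotation vector, rad) and "tvec" (3), from world to camera coordinates, as OpenCV has them. Camera axes: x right, y down, z forward; pixel columns grow to the right and rows downward; lengths in m; the calibration is good to about 2 mm. A picture is of the moment at which its call begins: read the wrist's pose just before it. get_calibration takes no time and is no camera call; for the wrist camera it gives the pose at the moment of the call.
- bot.job_done(): hands the job in; it is judged then, once.
The state is a dict: "time_s": time; "joints": joint angles; "dq": joint speeds; "effort": joint torques, N m; "ee_pos": TCP position; "tool_rot": TCP orientation; "wrist_force": force on the tool from outside, world axes, zero at the start; "moment": the same for the moment, N m; "grip_width": opening from 0.0 (shut) to 1.0 (fully open); "gripper_force": force on a finger pad.
Only numpy, scipy, OpenCV 4.12 (cv2) and the standard library are available. Lean on these libraries where they do the work, as an engineer would, in place of code of your own. Each camera call takes 0.05 s, during which the arm holds its last target. There are 200 camera calls.

## Working session

There is one attempt and no reset: what is moved stays moved. The work goes in short steps, Python scripts to look and compute and a shell command to move; the robot and the scene stay as the last step left them, time stands still between calls to the robot, and variables do not carry over. Pictures are saved under pics/ and viewed, at most 11 in all, crops included, and the job is handed in when it is done.

```bash
ls; mkdir -p pics; python3 - <<'E'
from cell import bot
import cv2,numpy as np
s=bot.observe();print(s)
for n in("scene","top"):
    im=bot.snapshot(n);cv2.imwrite(f"pics/{n}0.png",im[:,:,::-1]);c=bot.get_calibration(n);print(n,c)
a=cv2.imread("pics/scene0.png");b=cv2.imread("pics/top0.png")
cv2.imwrite("pics/scene0v.png",cv2.resize(a,(800,600)));cv2.imwrite("pics/top0v.png",cv2.resize(b,(800,600)))
E
```

```text
pics
{'time_s': 0.0, 'joints': array([-57.68661753,  28.75525595, -24.45223114,  88.89253668,
        12.64989758,  65.2188768 , -12.05114838]), 'dq': array([-0.1320179 , -0.06517773, -0.06362188,  0.15271393, -0.00318408,
        0.07551674, -0.01233987]), 'effort': array([-5.45865933e-04, -5.66592801e+01, -5.81649497e+00, -2.79112262e+01,
       -6.86526066e-02,  3.08966276e-02,  1.97642112e-04]), 'ee_pos': array([0.19252253, 0.62045816, 0.40365271]), 'tool_rot': array([[-9.55107708e-01,  2.96258038e-01, -6.63685796e-04],
       [ 2.96258770e-01,  9.55105888e-01, -1.86670401e-03],
       [ 8.08641443e-05, -1.97952613e-03, -9.99998037e-01]]), 'wrist_force': array([-0.31339384,  0.23489098, -0.04715463]), 'moment': array([ 0.02252781,  0.00327064, -0.01280423]), 'gripper_force': 0.0, 'grip_width': 1.002806175806025}
scene {'fx': 388.3660264543704, 'fy': 388.3660264543704, 'cx': 252.45381179234496, 'cy': 184.18701590111263, 'dist': array([-0.13305587,  0.        ,  0.        ,  0.        ,  0.        ]), 'rvec': array([ 1.08321432,  2.33447295, -1.05163529]), 'tvec': array([ 0.33146305, -0.19594294,  1.48384796])}
top {'fx': 416.03031181824844, 'fy': 416.03031181824844, 'cx': 245.79100005768953, 'cy': 184.753255204823, 'dist': array([-0.13373502,  0.        ,  0.        ,  0.        ,  0.        ]), 'rvec': array([ 2.19066088, -2.16575583,  0.09646154]), 'tvec': array([-0.02023853,  0.56491965,  1.34335775])}
```

View pics/scene0v.png

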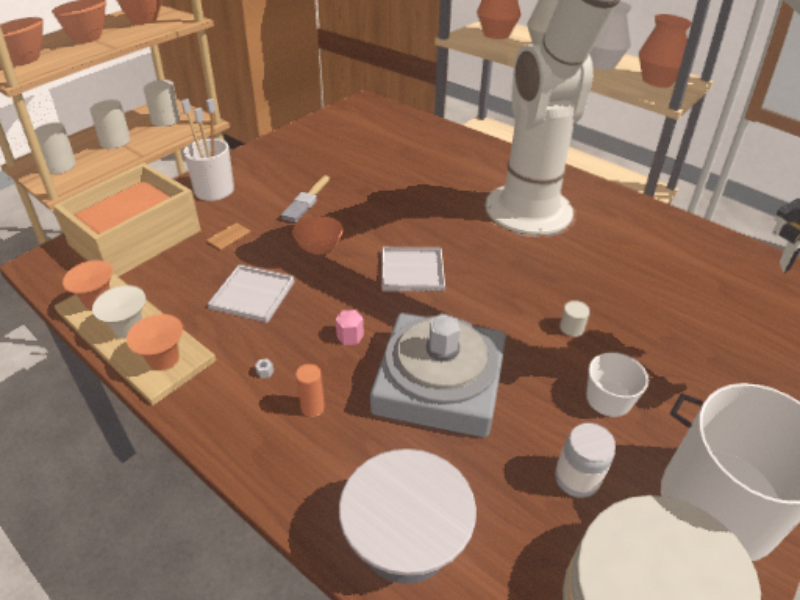

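View pics/top0v.png

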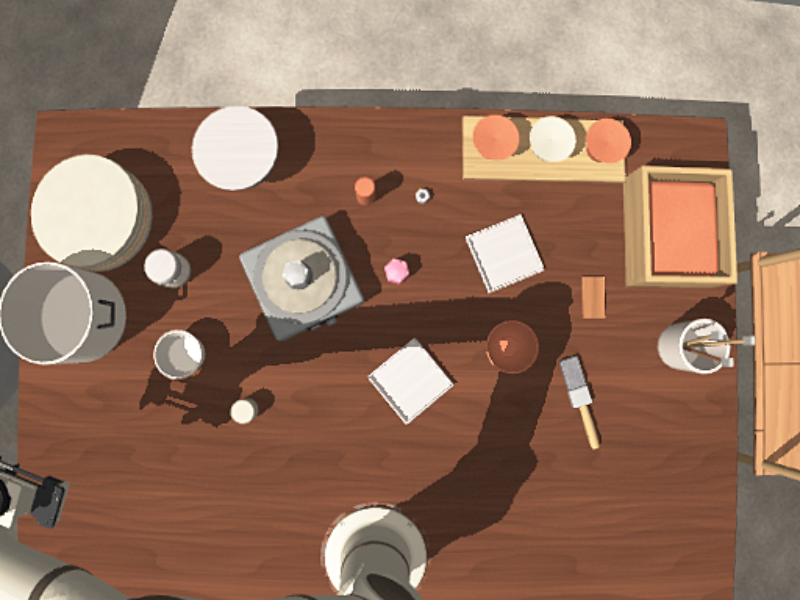

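The top view (800 px wide) shows the nut at about (295,272), the pink decoy at (397,271), and two trays at (505,252) and (411,382). The one farther from the base (375,555) is at (505,252). The scene view shows the nut at (445,335) and that same tray at (252,293).

```bash
cat > h.py <<'E'
import cv2,numpy as np
from cell import bot
def cal(n):
    c=bot.get_calibration(n);K=np.array([[c['fx'],0,c['cx']],[0,c['fy'],c['cy']],[0,0,1]]);return K,np.array(c['dist']),np.array(c['rvec']),np.array(c['tvec'])
def ray(C,p):
    K,d,r,t=C;R=cv2.Rodrigues(r)[0]
    u=cv2.undistortPoints(np.float64(p).reshape(-1,1,2),K,d).reshape(-1,2)
    return -R.T@t,np.c_[u,np.ones(len(u))]@R
def plane(C,p,z):
    o,v=ray(C,p);return o+v*((z-o[2])/v[:,2])[:,None]
def tri(Cs,ps):
    A=np.zeros((3,3));b=np.zeros(3)
    for C,p in zip(Cs,ps):
        o,v=ray(C,p);v=v[0]/np.linalg.norm(v[0]);M=np.eye(3)-np.outer(v,v);A+=M;b+=M@o
    return np.linalg.solve(A,b)
def proj(C,P): return cv2.projectPoints(np.float64(P).reshape(-1,1,3),C[2],C[3],C[0],C[1])[0].reshape(-1,2)
E
python3 - <<'E'
from h import *
T=cal('top');S=cal('scene')
b=cv2.imread('pics/top0.png');a=cv2.imread('pics/scene0.png')
print('nut tri',tri([T,S],[[[295*.64,271*.64]],[[445*.64,322*.64]]]))
print('plane .142',plane(T,[[295*.64,272*.64]],.142), plane(S,[[445*.64,322*.64]],.145))
# trays: near-white blobs, low saturation
hsv=cv2.cvtColor(b,cv2.COLOR_BGR2HSV);m=((hsv[...,1]<40)&(hsv[...,2]>150)).astype(np.uint8)
for cen in[(505,252),(411,382)]:
    n,l,st,ce=cv2.connectedComponentsWithStats(m);k=l[int(cen[1]*.64),int(cen[0]*.64)]
    c=cv2.findContours((l==k).astype(np.uint8),0,1)[0][0];box=cv2.boxPoints(cv2.minAreaRect(c))
    P=plane(T,box,.014);print('tray',P.mean(0),np.linalg.norm(np.diff(P,axis=0),axis=1),'\n',P[:,:2])
for nm,cen,z in[('pink',(397,271),.04),('propT',(365,184),.09),('smallnut',(423,196),.02),('bowl',(513,347),.05)]: print(nm,plane(T,[[cen[0]*.64,cen[1]*.64]],z))
W=cal('wrist');s=bot.observe();R=cv2.Rodrigues(W[2])[0];print('wrist cam pos',-R.T@W[3],'in tool',s['tool_rot'].T@(-R.T@W[3]-s['ee_pos']),'\n',R@s['tool_rot'],W[0])
cv2.imwrite('pics/nutcrop.png',np.hstack([cv2.resize(b[135:215,145:240],(400,340),interpolation=2),cv2.resize(a[190:280,230:330],(400,340),interpolation=2)]))
E
```

```text
nut tri [0.58588664 0.15932475 0.14661638]
plane .142 [[0.58527153 0.15874473 0.142     ]] [[0.58361032 0.15954582 0.145     ]]
tray [ 0.64618453 -0.27092189  0.014     ] [0.1338456  0.13227283 0.13289111] 
 [[ 0.68096328 -0.18470344]
 [ 0.73352825 -0.30779515]
 [ 0.61071377 -0.35691446]
 [ 0.55953281 -0.23427451]]
tray [ 0.37367278 -0.07030147  0.014     ] [0.13065574 0.13014141 0.13030222] 
 [[ 0.38161322  0.02154337]
 [ 0.4653306  -0.07876776]
 [ 0.36542677 -0.16217047]
 [ 0.28232052 -0.06181101]]
pink [[ 0.60107846 -0.04034232  0.04      ]]
propT [[0.77316073 0.02758197 0.09      ]]
smallnut [[ 0.76596128 -0.09506216  0.02      ]]
bowl [[ 0.44521025 -0.28111098  0.05      ]]
wrist cam pos [0.12355255 0.64271721 0.38350317] in tool [0.07245257 0.00080713 0.02031596] 
 [[-4.65125663e-04  9.99999874e-01  1.90741711e-04]
 [-9.62212377e-01 -3.95610788e-04 -2.72299808e-01]
 [-2.72299698e-01 -3.10187663e-04  9.62212439e-01]] [[270.85092297   0.         254.4282238 ]
 [  0.         270.85092297 194.43706634]
 [  0.           0.           1.        ]]
```

View pics/nutcrop.png

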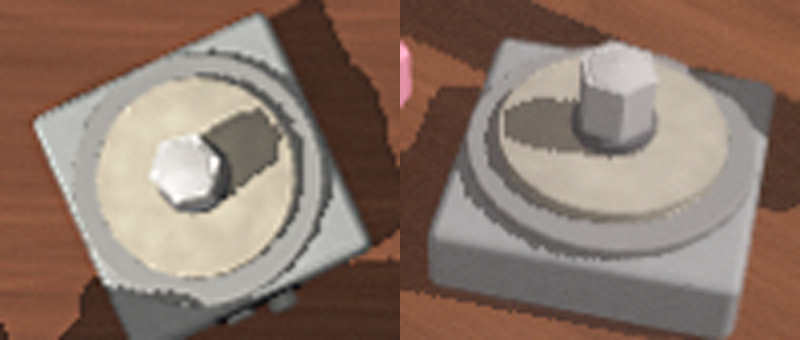

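```bash
python3 -m crank '[[[-0.1,-1,0],0,-1],[[-0.2,-1,0],0,-1],[[-0.4,-1,0],0,-1],[[-0.7,-1,0],0,-1],[[-0.7,-1,0],0,-1],[[-0.7,-1,0],0,-1],[[-0.7,-1,0],0,-1],[[-0.7,-1,0],0,-1],[[-0.7,-1,0],0,-1],[[-0.7,-1,0],0,-1]]' 20; python3 -m crank '[[[-1,-0.29,0],0,-1],[[-1,-0.29,0],0,-1],[[-1,-0.29,0],0,-1],[[-1,-0.29,0],0,-1],[[-1,-0.29,0],0,-1],[[-1,-0.29,0],0,-1],[[-1,-0.29,0],0,-1],[[-1,-0.29,0],0,-1],[[-1,-0.29,0],0,-1]]'; python3 -m crank '[[[-0.35,0,0],0,-1],[[-0.35,0,0],0,-1],[[-0.35,0,0],0,-1],[[-0.35,0,0],0,-1],[[-0.35,0,0],0,-1],[[-0.35,0,0],0,-1]]'
python3 - <<'E'
from h import *
s=bot.observe();print(s['joints'],s['ee_pos'],s['tool_rot'])
W=cal('wrist');np.savez('w0.npz',K=W[0],d=W[1],r=W[2],t=W[3])
im=bot.snapshot('wrist')[:,:,::-1];cv2.imwrite('pics/w0.png',im);print(proj(W,[[.585,.159,.142]]))
E
```

```text
time_s: 0.93
ee_pos: [0.2865, 0.3287, 0.4047]
tool_rot: [[-0.954, 0.3, 0.0], [0.3, 0.954, -0.0], [-0.0, -0.0, -1.0]]
wrist_force: [0.1, -0.1, 0.4]
grip_width: 1.004
gripper_force: 0.0
time_s: 1.68
ee_pos: [0.5027, 0.1882, 0.404]
tool_rot: [[-0.955, 0.296, -0.002], [0.296, 0.955, 0.001], [0.002, 0.0, -1.0]]
wrist_force: [-0.3, 0.6, -0.7]
grip_width: 1.002
gripper_force: 0.0
time_s: 2.18
ee_pos: [0.5846, 0.1634, 0.4045]
tool_rot: [[-0.956, 0.293, -0.002], [0.293, 0.956, 0.001], [0.002, 0.0, -1.0]]
wrist_force: [-0.0, 0.8, 0.6]
grip_width: 1.0
gripper_force: 0.0
[-12.99919027  22.58499513  -6.65301678  95.81040281   2.79750385
  61.84116991  52.50726266] [0.58464306 0.16342685 0.40452622] [[-9.56188033e-01  2.92748546e-01 -1.65357522e-03]
 [ 2.92747259e-01  9.56189356e-01  9.78493512e-04]
 [ 1.86758358e-03  4.51544174e-04 -9.99998154e-01]]
[[249.07790342 200.66548811]]
```

View pics/w0.png

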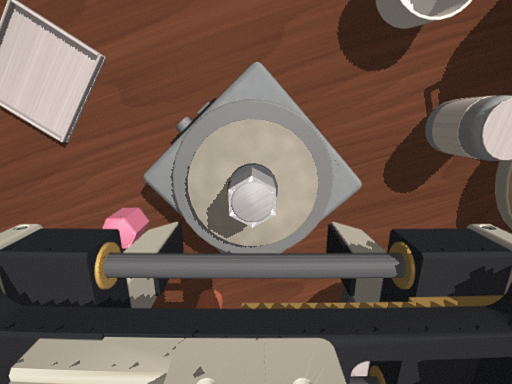

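The wrist view shows the nut as a hexagon around (253,202), on the beige disc, with the dome circle inside it. Next I'll zoom in and segment it.

```bash
python3 - <<'E'
from h import *
im=cv2.imread('pics/w0.png')[155:240,205:300]
cv2.imwrite('pics/w0c.png',cv2.resize(im,None,fx=6,fy=6,interpolation=cv2.INTER_CUBIC))
h=cv2.cvtColor(im,cv2.COLOR_BGR2HSV);print(h[47,10:90:4,1],h[47,10:90:4,2])
E
```

```text
[38 36 42 37  7 11 13 11  8  9  9 11 10  9 12 10 42 40 41 44] [ 88  92  92  90 145 183 177 181 189 197 195 201 199 196 197 203 183 187
 187 190]
```

View pics/w0c.png

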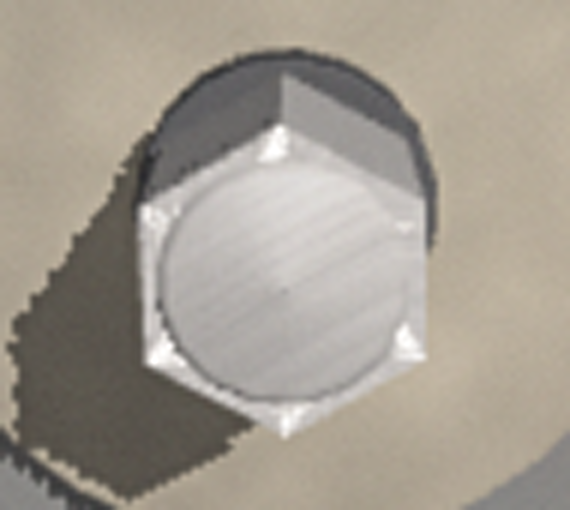

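The crop shows the top hexagon's corners at about (282,125), (140,207), (145,360), (285,437), (425,357), (425,200), with two flats nearly vertical in the image.

```bash
python3 - <<'E'
from h import *
z=np.load('w0.npz');W=(z['K'],z['d'],z['r'],z['t'])
p=np.array([(282,125),(140,207),(145,360),(285,437),(425,357),(425,200)])/6+[205,155]-.4
P=plane(W,p,.141);c=P.mean(0);print(c,np.linalg.norm(P[:3]-P[3:],axis=1))
a=np.degrees(np.arctan2(*(P-c)[:,1::-1].T));print(a,'corner mod 60',np.degrees(np.angle(np.exp(1j*np.radians(a*6)).mean()))/6)
s=bot.observe();R=s['tool_rot'];print('tool y dir',np.degrees(np.arctan2(R[1,1],R[0,1])),'delta tool',R.T@(np.r_[c[:2],.4]-s['ee_pos']))
C=cal('top');print(tri([W,C],[[[285/6+205,285/6+155]],[[295*.64,271*.64]]]))
E
```

```text
[0.58711317 0.16107527 0.141     ] [0.05121392 0.05096516 0.05118924]
[ 163.37286079 -136.10640586  -76.96153206  -16.71689822   44.2300052
  104.51982524] corner mod 60 -16.277082861006303
tool y dir 72.96276246593088 delta tool [-0.00286746 -0.00128419  0.00475243]
[0.58873394 0.16030345 0.13559036]
```

```bash
python3 -m crank '[[[-0.011,-0.005,0],-1,-1],[[-0.011,-0.005,0],-1,-1],[[-0.011,-0.005,0],-1,-1],[[-0.011,-0.005,0.1],-1,-1],[[-0.011,-0.005,0.1],-1,-1],[[-0.011,-0.005,0.1],-1,-1],[[-0.011,-0.005,0.1],-1,-1],[[-0.011,-0.005,0.1],-1,-1],[[-0.011,-0.005,0.2],-1,-1],[[-0.011,-0.005,0.2],-1,-1],[[-0.011,-0.005,0.2],-1,-1],[[-0.011,-0.005,0.2],-1,-1]]' 20 >/dev/null; python3 -m crank '[[[0,0,0],-1,-1],[[0,0,0],-1,-1],[[0,0,0],-1,-1],[[0,0,0],-1,-1],[[0,0,0],-1,-1],[[0,0,0],-1,-1],[[0,0,0],-1,-1],[[0,0,0],-1,-1],[[0,0,0],-1,-1],[[0,0,0],-1,-1],[[0,0,0],-1,-1],[[0,0,0],-1,-1]]' ; python3 -m crank '[[[0,0,0],-0.1,-1],[[0,0,0],-0.1,-1],[[0,0,0],-0.1,-1],[[0,0,0],-0.1,-1]]'
cat > st.py <<'E'
from h import *
import sys
s=bot.observe();R=s['tool_rot'];f=np.array([float(v) for v in sys.argv[1:4]] or [.587,.161,.121])
print('t',s['time_s'],'j',s['joints'].round(1),'ydir',round(np.degrees(np.arctan2(R[1,1],R[0,1])),2),'grasp',(s['ee_pos']+.159*R[:,2]).round(4))
print('delta units',(R.T@(f-s['ee_pos']-.159*R[:,2])/.25).round(4),'F',s['wrist_force'].round(1),'M',s['moment'].round(2),'w',round(s['grip_width']*92,1),s['gripper_force'])
E
python3 st.py
```

```text
time_s: 4.23
ee_pos: [0.5251, 0.2142, 0.3105]
tool_rot: [[0.696, -0.711, 0.105], [-0.706, -0.703, -0.081], [0.131, -0.018, -0.991]]
wrist_force: [0.2, 0.1, -0.6]
grip_width: 1.005
gripper_force: 0.0
time_s: 4.57
ee_pos: [0.4962, 0.2348, 0.2925]
tool_rot: [[0.765, -0.629, 0.136], [-0.621, -0.777, -0.1], [0.168, -0.008, -0.986]]
wrist_force: [0.3, -0.2, 0.2]
grip_width: 1.003
gripper_force: 0.0
t 4.5667 j [ 24.7  63.5 -87.9 109.9  74.   84.3 147.3] ydir -128.99 grasp [0.5178 0.2188 0.1358]
delta units [0.3457 0.006  0.1189] F [ 0.3 -0.2  0.2] M [0.11 0.31 0.02] w 92.3 0.0
```

```bash
python3 -m crank '[[[0,0,-0.2],0,-1],[[0,0,-0.2],0.1,-1],[[0,0,-0.3],0.5,-1],[[0,0,-0.3],0.8,-1],[[0,0,-0.3],0.8,-1],[[0,0,-0.3],0.8,-1],[[0,0,-0.3],0.8,-1],[[0,0,-0.3],0.8,-1],[[0,0,-0.3],0.8,-1],[[0,0,-0.3],0.8,-1],[[0,0,-0.3],0.8,-1],[[0,0,-0.3],0.8,-1]]' 20 >/dev/null; python3 st.py; python3 -m crank '[[[0,0,0],0.05,-1],[[0,0,0],0.05,-1]]' >/dev/null;python3 st.py
```

```text
t 5.5667 j [ 24.2  43.7 -80.3 107.4  55.8  74.1  84.2] ydir 158.67 grasp [0.5095 0.2252 0.2109]
delta units [ 0.1084 -0.3179  0.4225] F [ 0.4 -0.2  0.2] M [0.22 0.22 0.01] w 91.7 0.0
t 5.7333 j [ 24.   43.1 -79.7 107.4  55.3  73.5  80.4] ydir 154.48 grasp [0.509  0.2254 0.2103]
delta units [ 0.0848 -0.3278  0.4204] F [-1.3 -0.4 -0.4] M [ 0.24  0.24 -0.04] w 91.9 0.0
```

```bash
python3 - <<'E'
from cell import bot
print(bot.observe()['tool_rot'])
E
python3 -m crank '[[[0,0,0],0.2,-1],[[0,0,0],0.4,-1],[[0,0,0],0.8,-1],[[0,0,0],0.8,-1],[[0,0,0],0.8,-1],[[0,0,0],0.8,-1],[[0,0,0],0.8,-1],[[0,0,0],0.8,-1],[[0,0,0],0.8,-1],[[0,0,0],0.8,-1],[[0,0,0],0.8,-1],[[0,0,0],0.8,-1]]';python3 st.py
```

```text
[[-0.43537929 -0.88982733  0.13657303]
 [-0.89971771  0.42488499 -0.09990391]
 [ 0.0308694  -0.16637327 -0.98557953]]
time_s: 6.73
ee_pos: [0.4867, 0.2416, 0.3664]
tool_rot: [[-0.982, 0.132, 0.136], [0.119, 0.988, -0.1], [-0.147, -0.082, -0.986]]
wrist_force: [0.5, -0.3, -0.6]
grip_width: 1.002
gripper_force: 0.0
t 6.7333 j [ 18.6  33.2 -67.1 107.6  45.1  64.7  16. ] ydir 82.38 grasp [0.5083 0.2257 0.2097]
delta units [-0.2877 -0.1849  0.4183] F [ 0.5 -0.3 -0.6] M [0.13 0.17 0.  ] w 92.2 0.0
```

```bash
sed -i 's/^print(.t./print("z",R[:,2].round(3),"tcp",s["ee_pos"].round(3));&/' st.py
python3 -m crank '[[[0.84,0.64,-0.3],0,-1],[[0.84,0.64,-0.3],0,-1],[[0.84,0.64,-0.3],0.1,-1],[[0.84,0.64,-0.3],0.2,-1],[[0.84,0.64,-0.3],0.4,-1],[[0.84,0.64,-0.3],0.4,-1],[[0.84,0.64,-0.3],0.4,-1],[[0.84,0.64,-0.3],0.4,-1],[[0.84,0.64,-0.3],0.4,-1]]' >/dev/null;python3 st.py
```

```text
z [ 0.136 -0.098 -0.986] tcp [0.29  0.435 0.397]
t 7.4833 j [-13.5  26.5 -62.1 106.6  35.2  68.2 -42.3] ydir 47.09 grasp [0.3121 0.419  0.2398]
delta units [-1.4081 -0.017   0.7195] F [ 1.   0.1 -0.1] M [ 0.04  0.16 -0.01] w 92.1 0.0
```

```bash
python3 -m crank '[[[0.9,0,-0.26],0,-1],[[0.9,0,-0.26],0.1,-1],[[0.9,0,-0.26],0.2,-1],[[0.9,0,-0.26],0.3,-1],[[0.9,0,-0.26],0.4,-1],[[0.9,0,-0.26],0.5,-1],[[0.9,0,-0.26],0.5,-1],[[0.9,0,-0.26],0.5,-1],[[0.9,0,-0.26],0.5,-1]]' >/dev/null;python3 st.py
python3 -m crank '[[[0,0,0],0.6,-1],[[0,0,0],0.6,-1],[[0,0,0],0.6,-1],[[0,0,0],0.6,-1],[[0,0,0],0.6,-1],[[0,0,0],0.6,-1],[[0,0,0],0.6,-1],[[0,0,0],0.6,-1]]' >/dev/null;python3 st.py
```

```text
z [ 0.135 -0.102 -0.986] tcp [0.124 0.593 0.422]
t 8.2333 j [ -47.5   31.2  -50.3   92.    31.7   76.5 -103.5] ydir 1.94 grasp [0.1459 0.5767 0.2652]
delta units [-1.6273  1.6156  0.9757] F [ 0.4 -0.3 -1. ] M [-0.03  0.18  0.03] w 91.9 0.0
z [ 0.133 -0.103 -0.986] tcp [0.126 0.592 0.421]
t 8.9 j [ -65.4   24.7  -23.6   92.7   18.5   71.2 -147. ] ydir -52.7 grasp [0.1472 0.5757 0.2645]
delta units [0.3529 2.2607 0.9697] F [-0.7 -0.1 -2.2] M [ 0.02  0.41 -0.02] w 91.9 0.0
```

```bash
python3 -m crank '[[[0,0,0],0.6,-1],[[0,0,0],0.6,-1],[[0,0,0],0.6,-1],[[0,0,0],0.6,-1],[[0,0,0],0.6,-1],[[0,0,0],0.6,-1],[[0,0,0],0.6,-1],[[0,0,0],0.6,-1]]' >/dev/null;python3 st.py
python3 -m crank '[[[0,0,0],0.2,-1],[[0,0,0],0.2,-1],[[0,0,0],0.2,-1],[[0,0,0],0.2,-1]]' >/dev/null;python3 st.py
```

```text
z [ 0.124 -0.127 -0.984] tcp [0.126 0.592 0.422]
t 9.5667 j [-124.2   35.4   60.8   94.1  -22.    72.5 -146.4] ydir -87.1 grasp [0.1452 0.5717 0.2653]
delta units [1.576  1.6373 0.9946] F [ 1.5  0.2 -3. ] M [-0.04  0.27 -0.01] w 91.9 0.0
z [ 0.13  -0.134 -0.982] tcp [0.124 0.593 0.418]
t 9.9 j [-131.4   53.8   84.9   94.2  -43.2   82.9 -146.8] ydir -104.94 grasp [0.1443 0.5717 0.2617]
delta units [1.9995 1.0704 1.0037] F [-0.3  1.  -0.8] M [ 0.17  0.31 -0.02] w 92.2 0.0
```

Now j3 is near +85, so the next push should begin to tilt the tool.

```bash
python3 -m crank '[[[0,0,0],0.15,-1],[[0,0,0],0.15,-1],[[0,0,0],0.15,-1]]' >/dev/null;python3 st.py
python3 -m crank '[[[0,0,0],0.1,-1],[[0,0,0],0.1,-1],[[0,0,0],0.1,-1]]' >/dev/null;python3 st.py
python3 -m crank '[[[0,0,0],0.1,-1],[[0,0,0],0.1,-1],[[0,0,0],0.1,-1]]' >/dev/null;python3 st.py
```

```text
z [ 0.093 -0.12  -0.988] tcp [0.168 0.572 0.393]
t 10.15 j [-127.5   59.6   89.3   97.5  -51.2   84.7 -147.1] ydir -115.36 grasp [0.1831 0.5532 0.2358]
delta units [2.0436 0.6923 0.7919] F [ 0.8 -0.6  0. ] M [ 0.04  0.22 -0.05] w 92.1 0.0
z [ 0.064 -0.096 -0.993] tcp [0.202 0.552 0.373]
t 10.4 j [-124.3   60.9   89.4  100.4  -54.8   83.6 -147.2] ydir -121.24 grasp [0.2117 0.5369 0.2146]
delta units [2.0106 0.4879 0.6119] F [ 0.1 -0.4 -1.2] M [0.05 0.21 0.03] w 92.2 0.0
z [ 0.04  -0.072 -0.997] tcp [0.23  0.529 0.35 ]
t 10.65 j [-121.4   62.6   89.5  103.5  -58.7   82.6 -147.3] ydir -127.23 grasp [0.2362 0.5181 0.1918]
delta units [1.9537 0.2788 0.4409] F [-0.2 -0.6  1.1] M [ 0.09  0.26 -0.06] w 92.0 0.0
```

```bash
python3 -m crank '[[[0,0,0],0.1,-1],[[0,0,0],0.1,-1],[[0,0,0],0.1,-1]]' >/dev/null;python3 st.py
python3 -m crank '[[[0,0,0],0.08,-1],[[0,0,0],0.08,-1],[[0,0,0],0.08,-1]]' >/dev/null;python3 st.py
```

```text
z [ 0.02  -0.045 -0.999] tcp [0.255 0.504 0.328]
t 10.9 j [-118.5   64.4   89.6  106.8  -62.7   82.  -147.3] ydir -133.48 grasp [0.2582 0.4964 0.1693]
delta units [1.8665 0.0648 0.2795] F [-0.2 -0.1  0.7] M [0.13 0.16 0.02] w 92.4 0.0
z [ 0.005 -0.022 -1.   ] tcp [0.273 0.483 0.312]
t 11.15 j [-116.3   65.9   89.6  109.3  -65.9   81.8 -147.3] ydir -138.44 grasp [0.2735 0.479  0.1526]
delta units [ 1.7812 -0.0959  0.1601] F [-0.1 -0.2 -0.3] M [ 0.1   0.15 -0.05] w 91.9 0.0
```

```bash
python3 -m crank '[[[0,0,0],0.06,-1],[[0,0,0],0.06,-1],[[0,0,0],0.06,-1]]' >/dev/null;python3 st.py
python3 -m crank '[[[0,0,-0.3],0,-1],[[0,0,-0.3],0,-1],[[0,0,-0.3],-0.1,-1],[[0,0,-0.3],-0.3,-1],[[0,0,-0.3],-1,-1],[[0,0,-0.3],-1,-1],[[0,0,-0.3],-1,-1],[[0,0,-0.3],-1,-1],[[0,0,-0.3],-1,-1],[[0,0,-0.3],-1,-1],[[0,0,-0.3],-1,-1],[[0,0,-0.3],-1,-1]]' >/dev/null;python3 st.py
```

```text
z [-0.005 -0.003 -1.   ] tcp [0.285 0.466 0.299]
t 11.4 j [-114.5   67.1   89.6  111.2  -68.4   81.9 -147.3] ydir -142.29 grasp [0.284  0.4651 0.1405]
delta units [ 1.7035 -0.2151  0.0754] F [0.  0.9 1.1] M [ 0.04  0.15 -0.02] w 91.8 0.0
z [-0.004 -0.001 -1.   ] tcp [0.285 0.467 0.375]
t 12.4 j [-115.1   42.9   78.9  107.7  -45.4   69.9  -89.4] ydir -68.65 grasp [0.2843 0.4666 0.2165]
delta units [0.6844 1.5795 0.3782] F [-0.3  0.4  0.2] M [-0.1   0.13  0.02] w 91.8 0.0
```

```bash
python3 -m crank '[[[0.34,0.79,0],0,-1],[[0.34,0.79,0],-0.1,-1],[[0.34,0.79,0],-0.2,-1],[[0.34,0.79,0],-0.9,-1],[[0.34,0.79,0],-0.9,-1],[[0.34,0.79,0],-0.9,-1],[[0.34,0.79,0],-0.9,-1],[[0.34,0.79,0],-0.9,-1],[[0.34,0.79,0],-0.9,-1],[[0.34,0.79,0],-0.9,-1],[[0.34,0.79,0],-0.9,-1],[[0.34,0.79,0],-0.9,-1]]' >/dev/null;python3 st.py
```

```text
z [-0.003 -0.001 -1.   ] tcp [0.435 0.312 0.375]
t 13.4 j [-83.8  26.6  58.4 109.1 -26.4  59.2  -4. ] ydir 10.06 grasp [0.4349 0.3118 0.2164]
delta units [-0.6999  0.4948  0.3803] F [-1.   0.2 -0. ] M [-0.09  0.05  0.  ] w 91.9 0.0
```

```bash
python3 -m crank '[[[-0.7,0.495,0],0,-1],[[-0.7,0.495,0],-0.1,-1],[[-0.7,0.495,0],-0.2,-1],[[-0.7,0.495,0],-0.707,-1],[[-0.7,0.495,0],-0.707,-1],[[-0.7,0.495,0],-0.707,-1],[[-0.7,0.495,0],-0.707,-1],[[-0.7,0.495,0],-0.707,-1],[[-0.7,0.495,0],-0.707,-1],[[-0.7,0.495,0],-0.707,-1],[[-0.7,0.495,0],-0.707,-1],[[-0.7,0.495,0],-0.707,-1]]' >/dev/null;python3 st.py
python3 - <<'E'
from h import *
W=cal('wrist');np.savez('w1.npz',K=W[0],d=W[1],r=W[2],t=W[3])
im=bot.snapshot('wrist')[:,:,::-1];cv2.imwrite('pics/w1.png',im);u,v=proj(W,[[.587,.161,.141]])[0].astype(int);print(u,v)
g=[u-60,v-55];print(g);cv2.imwrite('pics/w1c.png',cv2.resize(im[g[1]:g[1]+110,g[0]:g[0]+120],None,fx=5,fy=5,interpolation=2))
E
```

```text
z [-0.003 -0.002 -1.   ] tcp [0.587 0.159 0.375]
t 14.4 j [-47.   28.7  39.6  98.5 -20.5  60.4  72.5] ydir 73.06 grasp [0.5861 0.1588 0.2156]
delta units [-0.002   0.0104  0.3784] F [ 0.5 -0.6 -0.2] M [ 0.   -0.    0.01] w 92.0 0.0
256 208
[np.int64(196), np.int64(153)]
```

View pics/w1c.png

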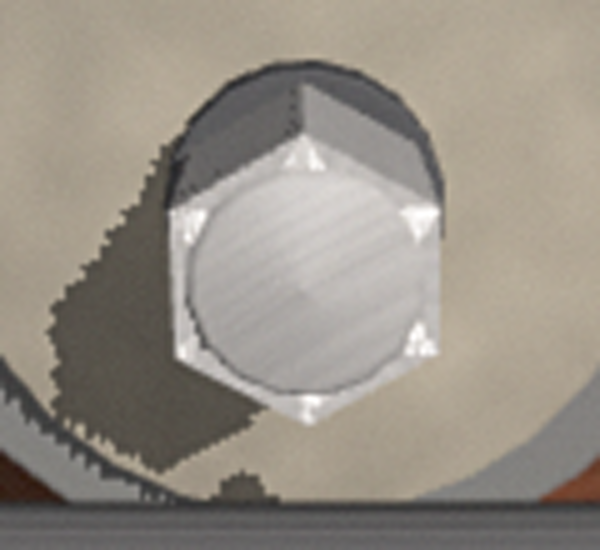

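The nut hasn't moved. Its corners in the crop are at (303,132), (170,210), (178,357), (308,424), (438,352), (438,208).

```bash
python3 - <<'E'
from h import *
z=np.load('w1.npz');W=(z['K'],z['d'],z['r'],z['t'])
p=np.array([(303,132),(170,210),(178,357),(308,424),(438,352),(438,208)])/5+[196,153]-.4
P=plane(W,p,.141);c=P.mean(0);print(c,np.linalg.norm(P[:3]-P[3:],axis=1))
a=np.degrees(np.arctan2(*(P-c)[:,1::-1].T));print('corner mod 60',np.degrees(np.angle(np.exp(1j*np.radians(a*6)).mean()))/6)
E
python3 st.py .5875 .161 .121
```

```text
[0.58723054 0.16110945 0.141     ] [0.05119319 0.05108482 0.05050865]
corner mod 60 -15.909546146243345
z [-0.004 -0.002 -1.   ] tcp [0.586 0.159 0.374]
t 14.45 j [-47.   28.7  39.6  98.6 -20.5  60.4  72.5] ydir 73.03 grasp [0.5858 0.1587 0.2153]
delta units [-0.0047  0.012   0.3771] F [ 0.5 -0.3  1.1] M [-0.04  0.03  0.01] w 92.2 0.0
```

```bash
python3 -m crank '[[[-0.004,0.011,0.15],-0.01,-1],[[-0.004,0.011,0.3],-0.01,-1],[[-0.004,0.011,0.377],-0.01,-1],[[-0.004,0.011,0.377],-0.01,-1],[[-0.004,0.011,0.377],-0.01,-1],[[-0.004,0.011,0.377],-0.01,-1]]' 35 >/dev/null;python3 st.py .5872 .1611 .121
python3 -m crank '[[[0,0,0],0,1],[[0,0,0],0,1],[[0,0,0],0,1],[[0,0,0],0,1],[[0,0,0],0,1],[[0,0,0],0,1],[[0,0,0],0,1],[[0,0,0],0,1]]' 35 >/dev/null;python3 st.py .5872 .1611 .121
```

```text
z [-0.003 -0.003 -1.   ] tcp [0.588 0.161 0.281]
t 14.95 j [-43.9  35.4  35.6 102.  -25.5  51.1  77. ] ydir 73.98 grasp [0.5878 0.1601 0.1216]
delta units [0.0035 0.0031 0.0024] F [ 0.3 -0.1  0.5] M [-0.03 -0.04 -0.01] w 91.7 0.0
z [-0.005 -0.002 -1.   ] tcp [0.587 0.161 0.279]
t 15.6167 j [-43.8  35.4  35.4 102.1 -25.5  51.1  77.1] ydir 74.03 grasp [0.5865 0.1601 0.12  ]
delta units [-0.0016  0.0044 -0.0041] F [-1.2 -0.6  0.8] M [-0.31  0.04  0.01] w 43.9 34.98051730042789
```

```bash
python3 -m crank '[[[0,0,-0.001],0.06,1],[[0,0,-0.002],0.12,1],[[0,0,-0.003],0.18,1],[[0,0,-0.004],0.24,1],[[0,0,-0.005],0.3,1],[[0,0,-0.006],0.36,1],[[0,0,-0.006],0.36,1]]' >/dev/null;python3 st.py .5872 .1611 .121
```

```text
z [-0.006 -0.003 -1.   ] tcp [0.587 0.161 0.28 ]
t 16.2 j [-49.2  38.   43.4 102.2 -31.7  53.2  49.5] ydir 41.45 grasp [0.5862 0.1601 0.1212]
delta units [0.0004 0.0058 0.0006] F [ 0.9 -0.1  0.2] M [0.04 0.02 0.  ] w 43.5 34.97810328786727
```

```bash
python3 -m crank '[[[0,0,-0.001],0.07,1],[[0,0,-0.002],0.14,1],[[0,0,-0.003],0.21,1],[[0,0,-0.004],0.28,1],[[0,0,-0.006],0.35,1],[[0,0,-0.007],0.42,1],[[0,0,-0.008],0.49,1],[[0,0,-0.009],0.56,1],[[0,0,-0.01],0.63,1],[[0,0,-0.011],0.7,1],[[0,0,-0.012],0.77,1],[[0,0,-0.013],0.84,1]]' >/dev/null;python3 st.py .5872 .1611 .126
```

```text
z [-0.006 -0.003 -1.   ] tcp [0.587 0.16  0.283]
t 17.2 j [-58.9  46.4  60.5 102.4 -46.3  60.5 -14.8] ydir -34.08 grasp [0.5861 0.16   0.1242]
delta units [ 0.006   0.0012 -0.0074] F [-0.5  0.1 -2.2] M [-0.1   0.07 -0.02] w 44.0 34.968453628825955
```

```bash
python3 -m crank '[[[0,0,-0.001],0.07,1],[[0,0,-0.002],0.133,1],[[0,0,-0.002],0.133,1],[[0,0,-0.002],0.133,-0.4],[[0,0,-0.002],0.133,-0.4],[[0,0,-0.002],0.133,-0.4],[[0,0,-0.002],0.133,-0.4]]' >/dev/null;python3 st.py .5872 .1611 .126
python3 -m crank '[[[0,0,0],-0.08,-0.4],[[0,0,0],-0.16,-0.4],[[0,0,0],-0.24,-0.4],[[0,0,0],-0.9,-0.4],[[0,0,0],-0.9,-0.4],[[0,0,0],-0.9,-0.4],[[0,0,0],-0.9,-0.4],[[0,0,0],-0.9,-0.4],[[0,0,0],-0.9,-0.4],[[0,0,0],-0.9,-0.4],[[0,0,0],-0.9,-0.4],[[0,0,0],-0.9,-0.4]]' >/dev/null;python3 st.py .5872 .1611 .126
```

```text
z [-0.005 -0.002 -1.   ] tcp [0.587 0.16  0.284]
t 17.7833 j [-60.1  47.9  63.  102.4 -48.4  62.  -25. ] ydir -45.85 grasp [0.5867 0.1599 0.1255]
delta units [ 0.0048 -0.0019 -0.0021] F [ 0.3 -1.  -0.2] M [-0.1   0.11  0.02] w 62.8 0.0
z [-0.005 -0.002 -1.   ] tcp [0.587 0.16  0.285]
t 18.7833 j [-50.2  38.2  45.2 102.1 -32.8  54.   44.5] ydir 35.48 grasp [0.5868 0.1597 0.1258]
delta units [ 0.0035  0.0046 -0.0009] F [ 0.3 -0.5 -0.3] M [ 0.    0.05 -0.07] w 64.5 0.0
```

```bash
python3 -m crank '[[[0.003,0.004,0],-0.43,-0.4],[[0.003,0.004,0],-0.43,-0.4],[[0.003,0.004,0],-0.43,-0.4],[[0.003,0.004,0],-0.43,-0.4],[[0.003,0.004,0],-0.43,-0.4],[[0.003,0.004,0],-0.43,-0.4],[[0.003,0.004,0],-0.43,-0.4],[[0.003,0.004,0],-0.43,1],[[0.003,0.004,0],-0.43,1],[[0.003,0.004,0],-0.43,1],[[0.003,0.004,0],-0.43,1],[[0.003,0.004,0],-0.43,1]]' >/dev/null;python3 st.py .5872 .1611 .126
python3 -m crank '[[[0,0,-0.001],0.07,1],[[0,0,-0.002],0.14,1],[[0,0,-0.003],0.21,1],[[0,0,-0.004],0.28,1],[[0,0,-0.006],0.35,1],[[0,0,-0.007],0.42,1],[[0,0,-0.008],0.49,1],[[0,0,-0.009],0.56,1],[[0,0,-0.01],0.63,1],[[0,0,-0.011],0.7,1],[[0,0,-0.012],0.77,1],[[0,0,-0.013],0.84,1]]' >/dev/null;python3 st.py .5872 .1611 .13
```

```text
z [-0.006 -0.003 -1.   ] tcp [0.588 0.161 0.284]
t 19.7833 j [-44.3  35.2  36.  101.9 -25.4  51.7  76.7] ydir 73.74 grasp [0.5868 0.161  0.1251]
delta units [-0.0014  0.001  -0.0034] F [ 0.1 -0.8  0.1] M [-0.21  0.11 -0.05] w 44.2 34.85048483782727
z [-0.005 -0.004 -1.   ] tcp [0.588 0.161 0.288]
t 20.7833 j [-55.6  42.2  54.1 102.1 -39.9  57.5  12.3] ydir -2.17 grasp [0.587  0.1607 0.1285]
delta units [ 0.0018  0.0008 -0.0059] F [-1.  -1.3  0.5] M [-0.36  0.1  -0.01] w 43.9 34.850145239280465
```

```bash
python3 -m crank '[[[0,0,-0.001],0.07,1],[[0,0,-0.002],0.14,1],[[0,0,-0.003],0.21,1],[[0,0,-0.004],0.28,1],[[0,0,-0.006],0.35,1],[[0,0,-0.007],0.42,1],[[0,0,-0.008],0.493,1],[[0,0,-0.008],0.493,1],[[0,0,-0.008],0.493,-0.4],[[0,0,-0.008],0.493,-0.4],[[0,0,-0.008],0.493,-0.4],[[0,0,-0.008],0.493,-0.4]]' >/dev/null;python3 st.py .5872 .1611 .13
python3 -m crank '[[[0,0,0],-0.08,-0.4],[[0,0,0],-0.16,-0.4],[[0,0,0],-0.24,-0.4],[[0,0,0],-0.9,-0.4],[[0,0,0],-0.9,-0.4],[[0,0,0],-0.9,-0.4],[[0,0,0],-0.9,-0.4],[[0,0,0],-0.9,-0.4],[[0,0,0],-0.9,-0.4],[[0,0,0],-0.9,-0.4],[[0,0,0],-0.9,-0.4],[[0,0,0],-0.9,-0.4]]' >/dev/null;python3 st.py .5872 .1611 .13
```

```text
z [-0.005 -0.002 -1.   ] tcp [0.588 0.162 0.289]
t 21.7833 j [-60.4  47.8  63.4 102.2 -48.2  62.5 -25.6] ydir -46.11 grasp [0.587  0.1615 0.1304]
delta units [-0.0003  0.0017  0.0016] F [-0.4  0.7  0.7] M [-0.08  0.14 -0.  ] w 63.2 0.0
z [-0.004 -0.002 -1.   ] tcp [0.588 0.161 0.29 ]
t 22.7833 j [-50.6  38.   45.6 101.9 -32.6  54.5  43.9] ydir 35.2 grasp [0.5873 0.1611 0.1309]
delta units [ 0.0003 -0.0001  0.0036] F [0.6 0.3 0.3] M [-0.02 -0.08 -0.01] w 64.6 0.166682371443585
```

```bash
python3 -m crank '[[[0,0,0],-0.43,-0.4],[[0,0,0],-0.43,-0.4],[[0,0,0],-0.43,-0.4],[[0,0,0],-0.43,-0.4],[[0,0,0],-0.43,-0.4],[[0,0,0],-0.43,-0.4],[[0,0,0],-0.43,-0.4],[[0,0,0],-0.43,1],[[0,0,0],-0.43,1],[[0,0,0],-0.43,1],[[0,0,0],-0.43,1],[[0,0,0],-0.43,1]]' >/dev/null;python3 st.py .5872 .1611 .13
python3 -m crank '[[[0,0,-0.001],0.07,1],[[0,0,-0.002],0.14,1],[[0,0,-0.003],0.21,1],[[0,0,-0.004],0.28,1],[[0,0,-0.006],0.35,1],[[0,0,-0.007],0.42,1],[[0,0,-0.008],0.49,1],[[0,0,-0.009],0.56,1],[[0,0,-0.01],0.63,1],[[0,0,-0.011],0.7,1],[[0,0,-0.012],0.77,1],[[0,0,-0.013],0.84,1]]' >/dev/null;python3 st.py .5872 .1611 .134
python3 -m crank '[[[0,0,-0.001],0.07,1],[[0,0,-0.002],0.14,1],[[0,0,-0.003],0.21,1],[[0,0,-0.004],0.28,1],[[0,0,-0.004],0.28,1],[[0,0,-0.004],0.28,1]]' >/dev/null;python3 st.py .5872 .1611 .134
```

```text
z [-0.005 -0.003 -1.   ] tcp [0.588 0.162 0.289]
t 23.7833 j [-44.7  34.9  36.5 101.7 -25.3  52.2  76.3] ydir 73.48 grasp [0.5869 0.1612 0.1304]
delta units [-0.0012  0.0001  0.0016] F [ 0.3 -0.3  0.4] M [ 0.06 -0.06  0.03] w 50.1 34.68536818022244
z [-0.006 -0.004 -1.   ] tcp [0.588 0.161 0.293]
t 24.7833 j [-55.9  41.9  54.6 102.  -39.6  58.1  11.9] ydir -2.46 grasp [0.5866 0.1601 0.1337]
delta units [ 0.0043  0.0022 -0.0013] F [-0.7 -3.   1. ] M [-0.64  0.39  0.05] w 49.8 34.69186829792989
z [-0.006 -0.005 -1.   ] tcp [0.588 0.161 0.294]
t 25.2833 j [-58.8  45.   60.1 102.  -44.3  60.8  -9.3] ydir -27.19 grasp [0.5866 0.1598 0.1347]
delta units [ 0.0057 -0.0001  0.0027] F [-2.  -3.5  3.2] M [-0.94  0.63 -0.01] w 49.7 34.71769687649498
```

```bash
python3 -m crank '[[[0,0,0],0,-0.6],[[0,0,0],0,-0.6],[[0,0,0],0,-0.6],[[0,0,0],0,-0.6],[[0,0,-0.1],0,-0.6],[[0,0,-0.34],0,-1],[[0,0,-0.34],0,-1],[[0,0,-0.34],0,-1],[[0,0,-0.34],0,-1],[[0,0,-0.34],0,-1]]' >/dev/null;python3 st.py .5872 .1611 .134
python3 - <<'E'
from h import *
W=cal('wrist');np.savez('w2.npz',K=W[0],d=W[1],r=W[2],t=W[3])
im=bot.snapshot('wrist')[:,:,::-1];cv2.imwrite('pics/w2.png',im);u,v=proj(W,[[.587,.161,.154]])[0].astype(int)
g=[u-60,v-55];print(g);cv2.imwrite('pics/w2c.png',cv2.resize(im[g[1]:g[1]+110,g[0]:g[0]+120],None,fx=5,fy=5,interpolation=2))
E
```

```text
z [-0.007 -0.002 -1.   ] tcp [0.588 0.162 0.378]
t 26.1167 j [-61.9  40.   65.4  98.4 -38.8  68.2 -13.1] ydir -27.25 grasp [0.5868 0.162  0.2189]
delta units [-0.001   0.0049  0.3395] F [-0.4  0.9 -0.1] M [-0.1   0.1  -0.01] w 92.1 0.0
[np.int64(194), np.int64(160)]
```

View pics/w2c.png

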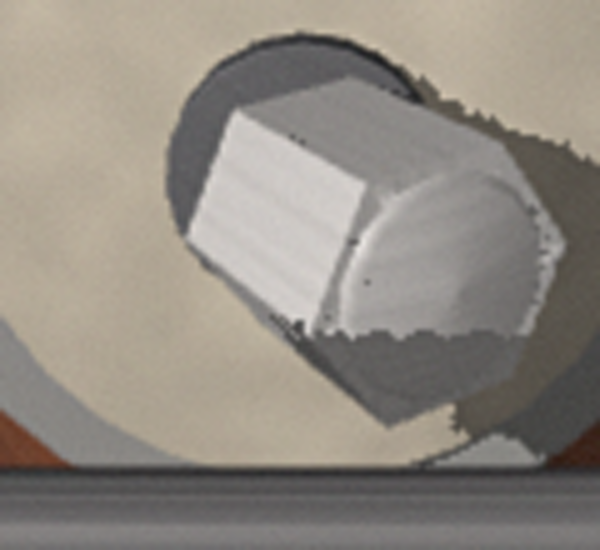

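The nut has come free and is leaning on the spindle. Its axis tips about 28° toward image right (tool +y), with the dome near crop (445,275) and a flat normal about 15° clockwise from tool y. I'll check its height with the other two cameras.

```bash
python3 - <<'E'
from h import *
o=[]
for n,z in(('scene',.14),('top',.14)):
    C=cal(n);im=bot.snapshot(n)[:,:,::-1];cv2.imwrite(f'pics/{n}2.png',im)
    u,v=proj(C,[[.587,.161,z]])[0].astype(int);print(n,u-25,v-30);o.append(cv2.resize(im[v-30:v+30,u-25:u+25],(400,480),interpolation=2))
cv2.imwrite('pics/st2.png',np.hstack(o))
E
```

```text
scene 259 178
top 163 143
```

View pics/st2.png

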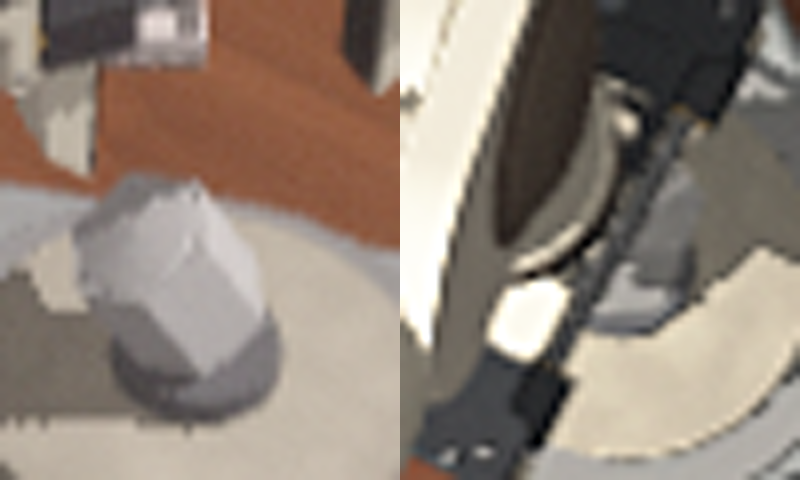

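The scene crop shows the nut leaning left, toward the camera, with the dome at about (135,235) and its lower rim near (200,378), just above the washer. The top view is blocked by the gripper.

```bash
python3 - <<'E'
from h import *
z=np.load('w2.npz');W=(z['K'],z['d'],z['r'],z['t']);S=cal('scene')
w=lambda u,v:[[u/5+194-.4,v/5+160-.4]]
s=lambda u,v:[[u/8+259-.4,v/8+178-.4]]
def t(a,b):
    P=tri([W,S],[a,b]);print(P.round(4),np.abs(proj(W,P)-a).max().round(1),np.abs(proj(S,P)-b).max().round(1));return P
t(w(450,275),s(135,235))
# model: lean L toward dir d from seat; predicted pixels for checking
for tilt in(15,20,25,30):
  for b in(.096,.104,.110):
    for az in (-27-13,):
      d=np.array([np.cos(np.radians(az)),np.sin(np.radians(az)),0]);a=d*np.sin(np.radians(tilt))+np.array([0,0,np.cos(np.radians(tilt))])
      # bottom centre such that its lean-side rim is at height b, spindle-top centre lies near axis
      base=np.array([.5872,.1611,b+.022*np.sin(np.radians(tilt))]);base=base+d*((base[2]-.123)*np.tan(np.radians(tilt)))
      ap=base+a*.048
      print(tilt,b,ap.round(3),((proj(W,ap)-[194,160])*5).round(0),((proj(S,ap)-[259,178])*8).round(0))
E
```

```text
[0.6077 0.1492 0.1525] 1.0 0.4
15 0.096 [0.592 0.157 0.148] [[345. 270.]] [[183. 229.]]
15 0.104 [0.594 0.155 0.156] [[360. 291.]] [[178. 211.]]
15 0.11 [0.595 0.154 0.162] [[371. 307.]] [[174. 198.]]
20 0.096 [0.594 0.155 0.149] [[361. 275.]] [[175. 228.]]
20 0.104 [0.597 0.153 0.157] [[380. 296.]] [[168. 211.]]
20 0.11 [0.598 0.152 0.163] [[396. 313.]] [[162. 198.]]
25 0.096 [0.596 0.153 0.149] [[377. 279.]] [[167. 229.]]
25 0.104 [0.599 0.151 0.157] [[402. 301.]] [[157. 212.]]
25 0.11 [0.601 0.149 0.163] [[422. 319.]] [[149. 199.]]
30 0.096 [0.599 0.152 0.149] [[393. 282.]] [[158. 230.]]
30 0.104 [0.602 0.149 0.157] [[424. 305.]] [[145. 214.]]
30 0.11 [0.605 0.146 0.163] [[449. 325.]] [[135. 201.]]
```

```bash
python3 -m crank '[[[-0.003,0.02,0],0.06,-1],[[-0.003,0.02,0.05],0.12,-1],[[-0.003,0.02,0.1],0.12,-1],[[-0.003,0.02,0.2],0.12,-1],[[-0.003,0.02,0.28],0.12,-1],[[-0.003,0.02,0.35],0.12,-1],[[-0.003,0.02,0.35],0.12,-1],[[-0.003,0.02,0.35],0.12,-1]]' 8 >/dev/null;python3 st.py .5872 .1611 .13
```

```text
z [-0.009 -0.004 -1.   ] tcp [0.591 0.159 0.29 ]
t 26.9333 j [-59.1  46.9  61.8 101.7 -46.6  62.  -18.3] ydir -38.02 grasp [0.5898 0.1579 0.1306]
delta units [ 0.0038 -0.0161  0.0024] F [ 0.1 -0.3  0.5] M [-0.08  0.11 -0.07] w 91.9 0.0
```

```bash
python3 -m crank '[[[0.002,-0.008,0],0,-0.7],[[0.004,-0.016,0],0,-0.5],[[0.004,-0.016,0],0,-0.4],[[0.004,-0.016,0],0,-0.3],[[0.004,-0.016,0],0,-0.25],[[0.004,-0.016,0],0,-0.2],[[0.004,-0.016,0],0,-0.15],[[0.004,-0.016,0],0,-0.1],[[0.004,-0.016,0],0,-0.1],[[0.004,-0.016,0],0,-0.1]]' 10 >/dev/null;python3 st.py .5872 .1611 .13
```

```text
z [-0.006 -0.003 -1.   ] tcp [0.589 0.162 0.291]
t 27.7667 j [-59.6  46.7  62.  101.9 -46.7  61.9 -18.7] ydir -38.1 grasp [0.5881 0.1615 0.1319]
delta units [-0.0036 -0.0017  0.0078] F [ 0.8 -0.7  1. ] M [-0.15  0.02 -0.01] w 50.7 0.19659414738271153
```

```bash
python3 -m crank '[[[-0.003,-0.002,0],0.05,-0.1],[[-0.003,-0.002,0],0.085,-0.1],[[-0.003,-0.002,0],0.085,-0.1],[[-0.003,-0.002,0],0.085,0.3],[[-0.003,-0.002,0],0.085,0.3],[[-0.003,-0.002,0],0.085,0.3],[[-0.003,-0.002,0],0.085,0.3]]' 10 >/dev/null;python3 st.py .5872 .1611 .13
python3 - <<'E'
from h import *
W=cal('wrist');im=bot.snapshot('wrist')[:,:,::-1];S=cal('scene');sc=bot.snapshot('scene')[:,:,::-1];cv2.imwrite('pics/w3.png',im);cv2.imwrite('pics/s3.png',sc)
u,v=proj(S,[[.587,.161,.14]])[0].astype(int)
cv2.imwrite('pics/c3.png',np.hstack([cv2.resize(sc[v-30:v+30,u-25:u+25],(400,480),interpolation=2),cv2.resize(im[140:260,200:300],(400,480),interpolation=2)]))
E
```

```text
z [-0.006 -0.002 -1.   ] tcp [0.588 0.162 0.291]
t 28.35 j [-60.4  47.7  63.5 102.  -48.1  62.7 -25.2] ydir -45.71 grasp [0.5872 0.1614 0.1319]
delta units [-0.0008  0.0006  0.0078] F [-0.6  0.2 -0.1] M [0.01 0.22 0.03] w 44.3 9.845957094803452
```

View pics/c3.png

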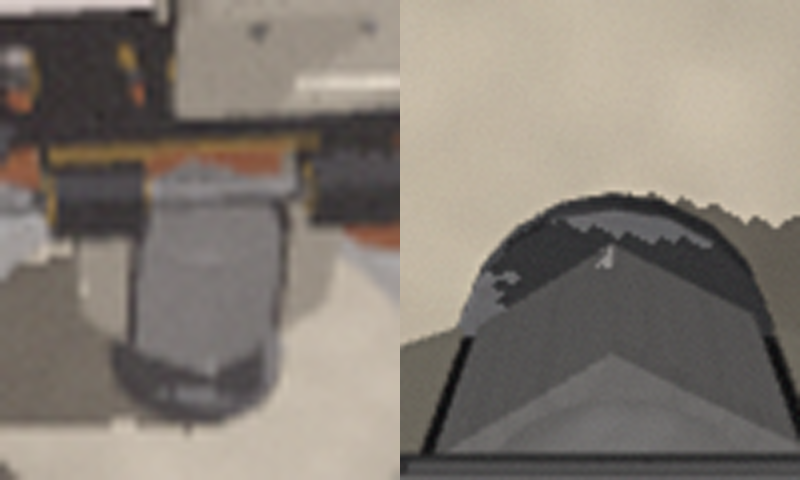

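The nut is upright again, with the pads flat on opposite flats (44.3 mm). Now a gentle pull.

```bash
python3 -m crank '[[[0,0,0],0,0.3],[[0,0,0],0,0.3],[[0,0,-0.004],0,0.3],[[0,0,-0.008],0,0.3],[[0,0,-0.012],0,0.3],[[0,0,-0.012],0,0.3]]' 30 ;python3 st.py .5872 .1611 .13
```

```text
time_s: 28.95
ee_pos: [0.5886, 0.1615, 0.2945]
tool_rot: [[0.716, 0.698, -0.005], [0.698, -0.716, -0.003], [-0.005, -0.001, -1.0]]
wrist_force: [-0.9, 0.2, -1.9]
grip_width: 0.483
gripper_force: 29.6
z [-0.005 -0.003 -1.   ] tcp [0.589 0.162 0.294]
t 28.95 j [-60.5  47.5  63.8 101.9 -47.9  63.  -25.4] ydir -45.77 grasp [0.5879 0.1611 0.1355]
delta units [-0.0018 -0.0018  0.0219] F [-0.9  0.2 -1.9] M [-0.06  0.11  0.04] w 44.4 29.587371041890478
```

```bash
python3 -m crank '[[[0,0,-0.03],0,0.3],[[0,0,-0.06],0,0.3],[[0,0,-0.1],0,0.3],[[0,0,-0.15],0,0.3],[[0,0,-0.2],0,0.3],[[0,0,-0.28],0,0.3],[[0,0,-0.36],0,0.3],[[0,0,-0.4],0,0.3],[[0,0,-0.4],0,0.3],[[0,0,-0.4],0,0.3]]' 30 >/dev/null;python3 st.py .646 -.271 .13
python3 - <<'E'
from h import *
S=cal('scene');sc=bot.snapshot('scene')[:,:,::-1];cv2.imwrite('pics/s4.png',sc)
u,v=proj(S,[[.587,.161,.22]])[0].astype(int);print(u-50,v-50)
cv2.imwrite('pics/c4.png',cv2.resize(sc[v-50:v+50,u-50:u+50],(590,590),interpolation=2))
E
```

```text
z [-0.004 -0.002 -1.   ] tcp [0.589 0.162 0.395]
t 29.7833 j [-63.9  41.8  70.3  97.4 -41.3  71.6 -29.6] ydir -45.75 grasp [0.5884 0.1617 0.2358]
delta units [-1.0408  1.4011  0.4251] F [-0.3  0.1 -2.2] M [-0.07  0.1   0.  ] w 44.3 29.58736845831872
236 134
```

View pics/c4.png

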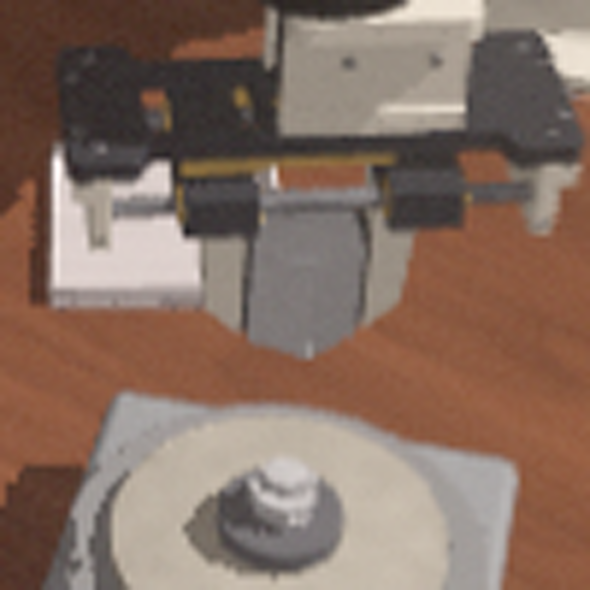

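The nut is off and held upright with its underside level; its lowest corner is at crop (308,355), and the bare spindle shows below.

```bash
python3 - <<'E'
from h import *
S=cal('scene');o,v=ray(S,[[236+308/5.9-.4,134+355/5.9-.4]]);v=v[0]
P=np.array([.613,.155]);k=np.dot(P-o[:2],v[:2])/np.dot(v[:2],v[:2]);print(o+k*v)
E
python3 -m crank '[[[-0.05,0.07,0],0,0.3],[[-0.12,0.16,0],-0.05,0.3],[[-0.2,0.27,0],-0.1,0.3],[[-0.28,0.38,0],-0.15,0.3],[[-0.36,0.49,0],-0.2,0.3],[[-0.44,0.59,0],-0.25,0.3],[[-0.5,0.67,0],-0.3,0.3],[[-0.52,0.7,0],-0.3,0.3],[[-0.52,0.7,0],-0.3,0.3]]' >/dev/null;python3 st.py .646 -.271 .13
```

```text
[0.6001956  0.17529384 0.20793759]
z [-0.006 -0.004 -1.   ] tcp [ 0.617 -0.058  0.394]
t 30.5833 j [-39.1  37.7  62.1  96.  -35.1  68.6  12.5] ydir -19.15 grasp [ 0.6162 -0.0583  0.235 ]
delta units [-0.7621  0.3938  0.4222] F [ 0.1  0.6 -2.3] M [-0.1   0.12  0.01] w 44.5 29.58668504124944
```

```bash
python3 - <<'E'
from h import *
S=cal('scene');o,v=ray(S,[[236+308/5.9-.4,134+355/5.9-.4]]);v=v[0];print('cam az',np.degrees(np.arctan2(o[1]-.16,o[0]-.588)))
for a in(-15.7,44.3):
    P=np.array([.5884+.0255*np.cos(np.radians(a)),.1617+.0255*np.sin(np.radians(a))]);k=np.dot(P-o[:2],v[:2])/np.dot(v[:2],v[:2]);print(a,P,o+k*v)
E
python3 -m crank '[[[-0.05,0.03,0],-0.05,0.3],[[-0.14,0.07,0],-0.1,0.3],[[-0.25,0.13,0],-0.15,0.3],[[-0.37,0.19,0],-0.2,0.3],[[-0.5,0.26,0],-0.25,0.3],[[-0.62,0.32,0],-0.31,0.3],[[-0.71,0.37,0],-0.38,0.3],[[-0.762,0.394,0],-0.44,0.3],[[-0.762,0.394,0],-0.47,0.3],[[-0.762,0.394,0],-0.47,0.3],[[-0.762,0.394,0],-0.47,0.3]]' >/dev/null;python3 st.py .646 -.271 .13
```

```text
cam az 32.77781848595495
-15.7 [0.61294864 0.15479969] [0.60006847 0.17521362 0.20780082]
44.3 [0.60665016 0.17950959] [0.60671481 0.17940713 0.21495098]
z [-0.007 -0.    -1.   ] tcp [ 0.651 -0.264  0.394]
t 31.5 j [ -9.8  40.6  48.2  82.6 -30.7  70.8  65.3] ydir 23.52 grasp [ 0.6496 -0.2641  0.2346]
delta units [-0.0206 -0.0217  0.4187] F [ 0.3  0.9 -2.2] M [-0.05 -0.06  0.  ] w 44.5 29.587360018187567
```

```bash
python3 -m crank '[[[-0.02,-0.022,0.06],0,0.3],[[-0.02,-0.022,0.16],0,0.3],[[-0.02,-0.022,0.28],0,0.3],[[-0.02,-0.022,0.4],0,0.3],[[-0.02,-0.022,0.52],0,0.3],[[-0.02,-0.022,0.62],0,0.3],[[-0.02,-0.022,0.7],0,0.3],[[-0.02,-0.022,0.75],0,0.3],[[-0.02,-0.022,0.79],0,0.3],[[-0.02,-0.022,0.8],0,0.3],[[-0.02,-0.022,0.8],0,0.3]]' >/dev/null;python3 st.py .646 -.271 .026
python3 -m crank '[[[0,0,0.004],0,0.3],[[0,0,0.008],0,0.3],[[0,0,0.012],0,0.3],[[0,0,0.016],0,0.3],[[0,0,0.016],0,0.3]]' >/dev/null;python3 st.py .646 -.271 .026
```

```text
z [-0.006 -0.003 -1.   ] tcp [ 0.646 -0.273  0.195]
t 32.4167 j [ -5.1  52.5  40.4  89.1 -39.3  53.6  71.9] ydir 23.55 grasp [ 0.6449 -0.2737  0.0356]
delta units [0.0081 0.0086 0.0382] F [-0.1  0.3 -1.5] M [-0.04  0.03 -0.03] w 44.3 29.587297861302808
z [-0.005 -0.003 -1.   ] tcp [ 0.646 -0.274  0.191]
t 32.8333 j [ -4.9  52.7  40.2  89.1 -39.5  53.3  72. ] ydir 23.54 grasp [ 0.6452 -0.2741  0.0324]
delta units [0.0099 0.008  0.0257] F [-0.3  0.  -1.8] M [-0.06 -0.02  0.01] w 44.7 29.587288444245914
```

Next, 1 mm steps with a force check after each pair.

```bash
for i in 1 2; do :; done; python3 -m crank '[[[0.01,0.008,0.004],0,0.3],[[0.01,0.008,0.008],0,0.3],[[0.01,0.008,0.008],0,0.3]]' >/dev/null;python3 st.py .646 -.271 .026|tail -2
python3 -m crank '[[[0,0,0.004],0,0.3],[[0,0,0.006],0,0.3],[[0,0,0.006],0,0.3]]' >/dev/null;python3 st.py .646 -.271 .026|tail -2
python3 -m crank '[[[0,0,0.004],0,0.3],[[0,0,0.006],0,0.3],[[0,0,0.006],0,0.3]]' >/dev/null;python3 st.py .646 -.271 .026|tail -2
```

```text
t 33.0833 j [ -5.2  52.9  40.1  89.2 -39.6  53.1  71.9] ydir 23.57 grasp [ 0.6459 -0.2703  0.0298]
delta units [-0.0028 -0.0008  0.0151] F [-0.2  0.4 -1.6] M [-0.09  0.04 -0.02] w 44.2 29.58714014172248
t 33.3333 j [ -5.1  53.   40.   89.2 -39.6  53.   71.9] ydir 23.53 grasp [ 0.6456 -0.271   0.0283]
delta units [-0.0005  0.0015  0.0094] F [-0.3 -0.1 -1.9] M [-0.03  0.11  0.  ] w 44.5 29.587263533161625
t 33.5833 j [ -5.1  53.   40.   89.2 -39.7  52.9  71.9] ydir 23.54 grasp [ 0.6459 -0.2712  0.0274]
delta units [0.0004 0.0008 0.0056] F [-1.2 -0.5  0.5] M [0.06 0.19 0.05] w 44.2 29.598415419459343
```

```bash
python3 -m crank '[[[0,0,0.003],0,0.3],[[0,0,0.003],0,0.3]]' >/dev/null;python3 st.py .646 -.271 .026|tail -2
```

```text
t 33.75 j [ -5.1  53.1  40.   89.2 -39.7  52.9  72. ] ydir 23.53 grasp [ 0.6459 -0.2712  0.0273]
delta units [0.0007 0.0008 0.0053] F [-1.9  1.2  5.7] M [0.27 0.56 0.05] w 44.4 29.62161675095558
```

The force is now 5.7 N, so the nut is resting on the tray floor. I'll open a little and withdraw straight up.

```bash
python3 -m crank '[[[0,0,-0.002],0,0.1],[[0,0,-0.002],0,0],[[0,0,-0.002],0,-0.1],[[0,0,-0.002],0,-0.2],[[0,0,-0.002],0,-0.25],[[0,0,-0.002],0,-0.25],[[0,0,-0.002],0,-0.25],[[0,0,-0.03],0,-0.25],[[0,0,-0.08],0,-0.25],[[0,0,-0.16],0,-0.25],[[0,0,-0.3],0,-0.25],[[0,0,-0.4],0,-0.25]]' 10 >/dev/null; python3 -m crank '[[[0,0,-0.4],0,-1],[[0,0,-0.5],0,-1],[[0,0,-0.5],0,-1],[[0,0,-0.5],0,-1],[[0,0,-0.5],0,-1],[[0,0,-0.5],0,-1]]' >/dev/null; python3 st.py
python3 - <<'E'
from h import *
sc=bot.snapshot('scene')[:,:,::-1];w=bot.snapshot('wrist')[:,:,::-1]
cv2.imwrite('pics/f.png',np.vstack([cv2.resize(sc[110:310,90:340],(500,300),interpolation=2),cv2.resize(w,(400,300))[:, :].copy() if 0 else cv2.resize(w,(500,300))]))
E
```

```text
z [-0.004 -0.003 -1.   ] tcp [ 0.648 -0.27   0.411]
t 35.25 j [ -9.6  39.7  48.9  81.8 -30.1  72.2  65.4] ydir 23.53 grasp [ 0.647  -0.2703  0.2525]
delta units [1.6779 0.4711 0.5223] F [ 0.7  1.  -0.9] M [-0.04  0.01  0.04] w 90.2 0.0
```

View pics/f.png

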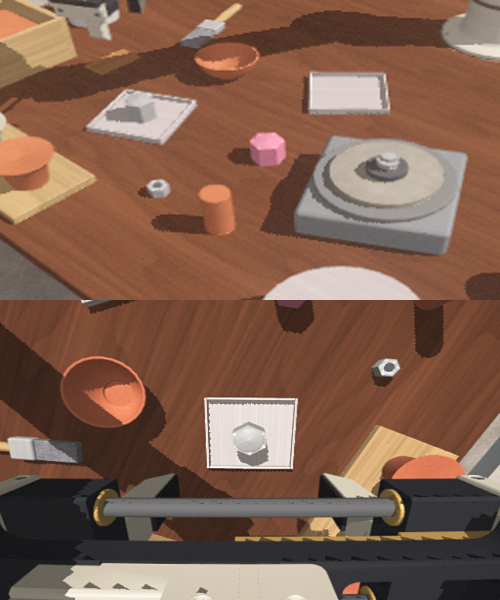

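The nut stands upright, dome up, near the middle of the far tray (wrist panel about (250,437)), and nothing else has moved. I'm handing in.

```bash
python3 -c "
from cell import bot
print(bot.job_done())"
```

```text
the job is handed in; nothing more can be done
None
```

The nut is unscrewed and standing upright, dome up, in the tray farthest from the base, handed in at about 35 s; it came free early and leaned on the spindle, so I straightened it with the fingers before lifting it off.

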